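# Index the inspection carousel and load a bushing

## Robot

A 6-joint arm with a two-finger parallel gripper is mounted at the origin on the work surface; the furniture and walls round the work are solid. World frame = base frame: x ahead of the robot, y to its left, z up, the work surface at z = 0. Lengths are in m, angles in rad, forces in N, time in s.
With the tool pointing down it reaches from about 0.325 to 0.9 m from the base axis. Payload 3.5 kg.
Tool frame: the origin (TCP) lies midway between the tips of the shut fingers; the grasp point (between the pads) lies manip.tcp_to_grasp behind it (manip.tcp_to_grasp is the distance from the TCP to the grasp point, in m); x points along the fingers, y is the direction in which the jaws open and shut, and the axes are right-handed (so a half turn about x gives the same grasp; the last joint's range is limited). The gripper opens to 85 mm and grips with 20 to 120 N. Pads are 22 mm wide; open, the fingers measure 114 mm over their backs; the gripper's body (76 mm by 85 mm) begins 54 mm behind the grasp point. The pads swing forward as they close: fully open they stand 13 mm farther back than shut.
Start: joints at [1.21, 0.276, -0.026, 1.268, 0, 1.467], TCP at [0.159, 0.604, 0.231] pointing down, gripper open.
Joint ranges: [-3.12, 3.12], [-0.85, 1.88], [-1.08, 1.24], [-1.95, 2.15], [-1.57, 1.53], [-3.14, 3.14]. Speed limits (rad/s): [2.57, 2.57, 3.14, 3.14, 3.14, 3.14].

## Interface

Orientations are given as a 3x3 rotation matrix whose columns are the frame's x, y, z axes.
In Python, from cell import manip gives the robot as it stands. The module is installed in compiled form; this text tells all that it offers.
- The arm moves only by the tool carry_out, never from a script. Its argument "motion" is a list of rows, each a list of 3 entries, a list of its own where there are three numbers: the turn, a rotation vector about the tool's x, y, z in degrees, then the shift along the tool's x, y, z in m, then the finger opening in m, from 0 to 0.0854. A call has 1 to 5 rows; each row is the pose to reach, as a shift and turn from the pose commanded when the call began, along the tool's axes at that moment; what a row does not reach only later rows make up. A row lasts 1/8 s, in which the tool goes at most 62.5 mm and 10.7 degrees, less where a joint would pass 70% of its speed; a pose out of reach is approached as far as the arm can. A call with a gripper value outside its range is refused whole. The fingers move at their own pace and stop on an object; the grip force is fixed at half the most. Time passes only in rows, so rows that repeat a pose let the fingers close. It gives the time, the measured TCP pose, the force and the opening at its end, in the units of the state.
- manip.get_obs(): the state, without advancing time (a new reading comes with each control period).
- manip.grab_frame(name): name is "scene" or "side" or "wrist"; returns (picture, depth): 480x640x3 uint8, red, green, blue; 480x640 float32, m along the optical axis (not along the pixel's ray), 0 where there is no reading.
- manip.camera_params(name): a dict with "fx", "fy", "cx", "cy" (pixels), "position" and "attitude" of the camera in the world. Camera axes: x right, y up, looking along -z (the intrinsics and any distortion apply to the point x, -y, -z); pixel columns grow to the right and rows downward; lengths in m; the calibration is good to about 2 mm. A picture is of the moment at which its call begins: read the wrist's pose just before it. camera_params takes no time and is no camera call; for the wrist camera it gives the pose at the moment of the call.
- manip.job_done(): hands the job in, once; it reports no verdict.
The state is a dict: "time_s": time; "joint_pos": joint angles; "dq": joint speeds; "joint_efforts": joint torques, N m; "tcp_pos": TCP position; "eef_rot": TCP orientation; "contact_force": force on the tool from outside, world axes, zero at the start; "ft_torque": the same for the moment, N m; "gripper_width": finger opening in m.
Only numpy, scipy, OpenCV 4.12 (cv2) and the standard library are available. Lean on these libraries where they do the work, as an engineer would, in place of code of your own. Each camera call takes 0.05 s, during which the arm holds its last target.

## Task

Turn the carousel by its black bar handle until the empty blue nest points straight at the green-capped post, which marks the loading station (the red-capped post does not). Then take the steel bushing that stands on its own on the bench and stand it upright in the blue nest, leaving the carousel turned to the green post.

Things in the scene. Friction and masses are not known exactly. Their poses are not given: they have to be found in the camera images.
- bushing: Loose light grey steel tube standing upright alone on the bench, left of the carousel: 52 mm outer diameter, 75 mm tall, bore about 40 mm, 0.13 to 0.25 kg. Origin at the centre of its lower end, z up its axis. Grip it across the diameter near the top. Not meant: the bushing lying on its side on the right, and two clamped in the carousel's grey nests.
- blue_nest (a point): Centre of the inner floor of the blue cup on the round aluminium carousel plate (diameter 244, top 28 mm above the bench): 30 mm above the bench, 80 mm from the turning axis. Cup 72 mm wide inside, wall 2.5 mm thick, 10 mm high. Its x axis points to the turning axis, z up. The other 3 nests, 90 degrees apart: yellow (empty) and two grey with clamped bushings 105 mm high.
- handle (a point): Centre of the black bar on the carousel's vertical turning axis, 137 mm above the bench. Bar 16 mm thick along its x (which points away from the blue nest), 60 mm long along y, 34 mm tall. Turns with the plate either way (about 0.1 N m) and stays where left. At the start the blue nest is on the robot's side, 50 to 80 degrees from either post: one grasp and turn suffice.
- green_post: Fixed post with a green cap: the loading station. 46 mm tall, foot 22 mm and cap 20 mm across, standing on the bench just outside the carousel plate, 140 mm from the turning axis. Origin at the centre of its foot. A like post with a red cap stands on the other side of the carousel; which side has which varies.
There are look-alikes about, which are no part of the job. What is shaped like the green_post but yellow is not meant.

How it is judged:
By the outcome, as a careful person would: the job done as asked, in the order asked, and still so for the second after the job is handed in, with the robot touching nothing.
It also fails if it takes over 53 s, if anything falls off the work surface, if the arm or the gripper's body presses on something with over 40 N, if the wrist force passes 120 N, or if a joint passes its speed limit or range.

## Working session

There is one attempt and no reset: what is moved stays moved. The work goes in short steps, Python scripts to look and compute and a tool call to move; the robot and the scene stay as the last step left them, time stands still between calls to the robot, and variables do not carry over. Pictures are saved under pics/ and viewed, and the job is handed in when it is done.

Besides the shell and the picture viewer there is one more tool, called after "Request:" by a JSON object that holds its "api" and its "payload". carry_out: Moves the arm, as the interface text tells. Its arguments: {"type":"object","properties":{"motion":{"type":"array","items":{"type":"array"}}},"required":["motion"]}

```bash
mkdir -p pics; cat > h.py <<'E'
import numpy as np, cv2
from cell import manip
def save(n,f):
    im,d=manip.grab_frame(n); cv2.imwrite('pics/'+f+'.png',im[:,:,::-1]); np.save('pics/'+f+'.npy',d); return im,d
def pts(d,p):
    v,u=np.mgrid[0:480,0:640]
    c=np.stack([(u-p['cx'])/p['fx']*d,-(v-p['cy'])/p['fy']*d,-d],-1)
    return c@np.array(p['attitude']).T+np.array(p['position'])
E
python3 - <<'E'
from h import *
print(manip.get_obs()); print(manip.tcp_to_grasp)
for n in ['scene','side','wrist']:
    p=manip.camera_params(n); print(n,p)
    im,d=save(n,n+'0')
E
```

```text
{'time_s': 0.0, 'joint_pos': array([ 1.20959482e+00,  2.77134458e-01, -2.79345050e-02,  1.26800799e+00,
       -1.11521532e-05,  1.46738019e+00]), 'dq': array([ 0.00058238, -0.00075893, -0.00095154, -0.00091749,  0.00064841,
       -0.00160752]), 'joint_efforts': array([ 6.71817452e-05, -4.45510805e+01,  2.95199990e+01,  1.62618805e-02,
       -2.99921999e-05,  1.71277904e-06]), 'tcp_pos': array([0.15907274, 0.60358208, 0.23013355]), 'eef_rot': array([[-7.95536739e-04,  2.54938815e-01,  9.66956859e-01],
       [-2.13740372e-03,  9.66954523e-01, -2.54939957e-01],
       [-9.99997399e-01, -2.26959129e-03, -2.24340677e-04]]), 'contact_force': array([-0.0157863 ,  0.9540633 ,  0.12746792]), 'ft_torque': array([-0.01300172,  0.0044081 , -0.02434333]), 'gripper_width': 0.0850223237523811}
0.0187
scene {'fx': 499.88199873562684, 'fy': 499.88199873562684, 'cx': 316.0311686559226, 'cy': 240.7897304097134, 'position': array([-0.0432688 , -0.45814737,  0.76496823]), 'attitude': array([[ 0.72095582,  0.43508774, -0.53937127],
       [-0.69290881,  0.46384059, -0.5520229 ],
       [ 0.01000389,  0.77171923,  0.63588471]])}
side {'fx': 574.966199273304, 'fy': 574.966199273304, 'cx': 313.88843864191756, 'cy': 237.6782519204245, 'position': array([0.32610053, 0.78269653, 0.66717001]), 'attitude': array([[-0.97579368,  0.14546062, -0.16330312],
       [-0.21815539, -0.59510445,  0.77347199],
       [ 0.0153273 ,  0.79037453,  0.61243218]])}
wrist {'fx': 412.80583832686676, 'fy': 412.80583832686676, 'cx': 318.54155729416755, 'cy': 237.87191362012086, 'position': array([0.07908893, 0.62507603, 0.37405994]), 'attitude': array([[ 0.25532021, -0.91648992, -0.30798997],
       [ 0.96685415,  0.24130848,  0.08344626],
       [-0.00215706, -0.31908689,  0.94772301]])}
```

View pics/scene0.png

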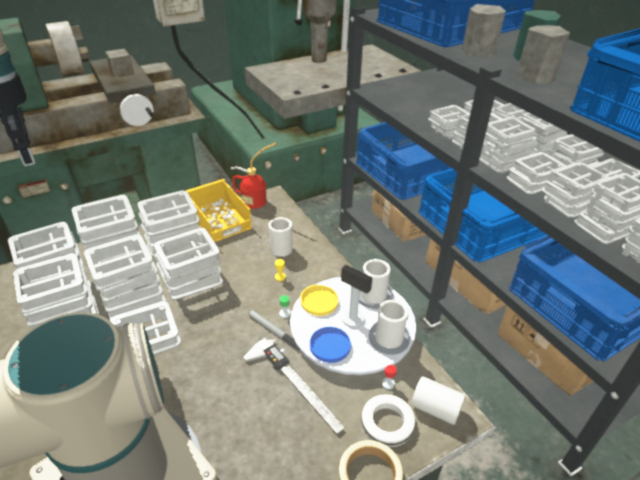

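View pics/side0.png

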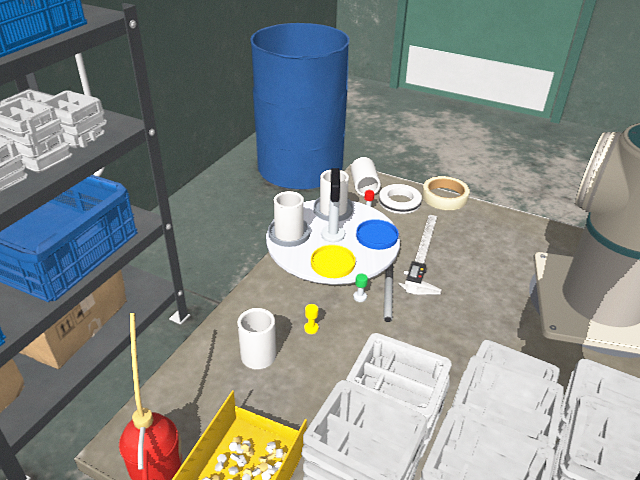

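View pics/wrist0.png

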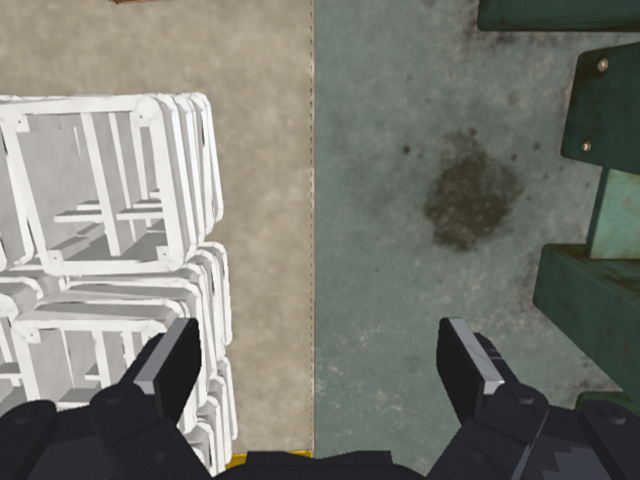

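The scene view shows the lone bushing at (281,237), the bar handle at (355,278), blue nest at (330,344), green cap at (285,301) and red cap at (390,371). In the side view they are at bushing (257,338), handle (335,185), blue (377,234) and green (361,282). The yellow post (280,268) is the decoy. Next I'll measure these in 3D.

```bash
cat > m.py <<'E'
from h import *
def seg(im,d,P,lo,hi,zr,box):
    hsv=cv2.cvtColor(im,cv2.COLOR_RGB2HSV)
    m=cv2.inRange(hsv,np.array(lo),np.array(hi))>0
    b=np.zeros_like(m); b[box[1]:box[3],box[0]:box[2]]=1
    m&=b&(d>0)&(P[...,2]>zr[0])&(P[...,2]<zr[1]); return m
def circ(xy):
    A=np.c_[2*xy,np.ones(len(xy))]; s=np.linalg.lstsq(A,(xy**2).sum(1),rcond=None)[0]
    return s[:2],np.sqrt(s[2]+s[0]**2+s[1]**2)
E
python3 - <<'E'
from m import *
for n,boxes in {'scene':dict(car=(270,250,430,385),bush=(260,210,300,265)),'side':dict(car=(255,155,410,310),bush=(230,300,285,375))}.items():
    im=cv2.imread(f'pics/{n}0.png')[:,:,::-1].copy(); d=np.load(f'pics/{n}0.npy'); P=pts(d,manip.camera_params(n))
    def rep(k,m):
        q=P[m]; print(n,k,len(q),np.median(q,0).round(4),q.min(0).round(4),q.max(0).round(4)); return q
    rep('blue',seg(im,d,P,(105,120,60),(130,255,255),(.025,.034),boxes['car']))
    q=rep('bluewall',seg(im,d,P,(105,120,60),(130,255,255),(.036,.045),boxes['car'])); print(circ(q[:,:2]))
    rep('yellow',seg(im,d,P,(22,120,60),(32,255,255),(.025,.034),boxes['car']))
    rep('green',seg(im,d,P,(45,120,60),(85,255,255),(.02,.06),boxes['car']))
    g=(255,155,410,310) if n=='side' else (270,250,430,395)
    rep('red',seg(im,d,P,(0,150,60),(8,255,255),(.02,.06),g))
    rep('black',seg(im,d,P,(0,0,0),(180,255,70),(.11,.17),boxes['car']))
    q=rep('barTop',seg(im,d,P,(0,0,0),(180,255,90),(.149,.16),boxes['car']))
    if len(q)>5:
        r=cv2.minAreaRect(q[:,:2].astype(np.float32)*1000); print(r)
    q=rep('bushtop',seg(im,d,P,(0,0,0),(180,255,255),(.0715,.08),boxes['bush'])); print(circ(q[:,:2]))
    rep('bushside',seg(im,d,P,(0,0,0),(180,255,255),(.02,.065),boxes['bush']))
    q=rep('plate',seg(im,d,P,(0,0,150),(180,60,255),(.024,.032),boxes['car'])); print(cv2.minEnclosingCircle(q[:,:2].astype(np.float32)))
E
```

```text
scene blue 883 [ 0.3915 -0.0532  0.0306] [ 0.3518 -0.0918  0.0258] [ 0.4262 -0.019   0.0339]
scene bluewall 138 [ 0.3691 -0.0737  0.0391] [ 0.3509 -0.0947  0.036 ] [ 0.4253 -0.0192  0.0431]
(array([ 0.38839368, -0.05683876]), np.float64(0.036674403355757876))
scene yellow 688 [0.4558 0.0407 0.0307] [ 4.14e-01 -2.00e-04  2.57e-02] [0.4904 0.1709 0.034 ]
scene green 56 [0.3933 0.0773 0.0455] [0.3877 0.0691 0.0351] [0.4027 0.0865 0.0494]
scene red 101 [ 0.4161 -0.1748  0.0457] [ 0.41   -0.1817  0.0341] [ 0.4287 -0.1655  0.0492]
scene black 312 [ 0.4612 -0.0488  0.1419] [ 0.4549 -0.072   0.1256] [ 0.4726 -0.0169  0.1556]
scene barTop 188 [ 0.4641 -0.0443  0.1538] [ 0.4548 -0.0711  0.149 ] [ 0.4739 -0.0158  0.1573]
((464.9116516113281, -43.317543029785156), (13.56101131439209, 56.29816818237305), 7.373470306396484)
scene bushtop 132 [0.523  0.2395 0.0746] [0.4982 0.2115 0.0715] [0.5517 0.2657 0.0787]
(array([0.52417076, 0.23855245]), np.float64(0.023822392736490013))
scene bushside 504 [0.5124 0.2225 0.0469] [0.4517 0.1567 0.02  ] [0.5492 0.2622 0.0649]
scene plate 4179 [ 0.4337 -0.0612  
[... 630 characters left out ...]
1568  0.0487]
side black 275 [ 0.4622 -0.0157  0.1525] [ 0.4528 -0.0685  0.1223] [ 0.4762 -0.0069  0.1572]
side barTop 180 [ 0.4641 -0.0336  0.1544] [ 0.4535 -0.0685  0.1493] [ 0.4773 -0.0076  0.1572]
((464.73797607421875, -37.82488250732422), (13.94802474975586, 60.50790023803711), 11.244682312011719)
side bushtop 376 [0.5222 0.2425 0.0751] [0.4965 0.2129 0.0715] [0.5491 0.2685 0.0787]
(array([0.52215442, 0.24250637]), np.float64(0.02367490014019061))
side bushside 1123 [0.5206 0.2579 0.0465] [0.496  0.2167 0.02  ] [0.5467 0.2689 0.065 ]
side plate 4122 [ 0.4528 -0.0039  0.0288] [ 0.3442 -0.2863  0.024 ] [0.5848 0.0868 0.032 ]
((0.433756560087204, -0.09976901859045029), 0.19115103781223297)
```

```bash
cat > go.py <<'E'
import sys
from h import *
from scipy.spatial.transform import Rotation as R
def plan(x,y,z,yaw):
    o=manip.get_obs(); R0=np.array(o['eef_rot']); p=np.array(o['tcp_pos'])
    a=np.radians(yaw); ya=np.array([np.cos(a),np.sin(a),0]); xa=np.array([0,0,-1.])
    Rt=np.c_[xa,ya,np.cross(xa,ya)]
    print('t',round(o['time_s'],3),'pos',p.round(4),'yaw',round(np.degrees(np.arctan2(R0[1,1],R0[0,1])),2),'w',round(o['gripper_width'],4),'F',np.array(o['contact_force']).round(1),'j',np.degrees(o['joint_pos']).round(0))
    print('rot',np.degrees(R.from_matrix(R0.T@Rt).as_rotvec()).round(2),'shift',(R0.T@(np.array([x,y,z])-p)).round(4))
if __name__=='__main__': plan(*map(float,sys.argv[1:]))
E
python3 go.py .456 .02 .35 10
```

```text
t 0.15 pos [0.1591 0.6037 0.2304] yaw 75.23 w 0.0857 F [ 0.9 -0.1 -0.7] j [69. 16. -2. 73.  0. 84.]
rot [6.523e+01 5.000e-02 1.000e-01] shift [-0.1188 -0.489   0.4359]
```

Request:
{"api": "carry_out", "payload": {"motion": [[[0,0,0],[-0.06,0,0],0.085],[[0,0,0],[-0.119,0,0],0.085],[[10,0,0],[-0.119,-0.045,0.04],0.085],[[20,0,0],[-0.119,-0.09,0.08],0.085],[[30,0,0],[-0.119,-0.13,0.12],0.085]]}}

```text
time_s: 0.78
tcp_pos: [0.2426, 0.4464, 0.3502]
eef_rot: [[0.0, 0.708, 0.706], [-0.0, 0.706, -0.708], [-1.0, 0.0, 0.0]]
contact_force: [0.5, 0.6, 0.3]
gripper_width: 0.0851
```

```bash
python3 go.py .456 .02 .35 10
```

```text
t 0.775 pos [0.2426 0.4464 0.3502] yaw 44.95 w 0.0851 F [0.5 0.6 0.3] j [54.  2. -4. 84. -0. 99.]
rot [ 3.495e+01  2.000e-02 -1.000e-02] shift [ 4.000e-04 -1.502e-01  4.525e-01]
```

Request:
{"api": "carry_out", "payload": {"motion": [[[7,0,0],[0,-0.019,0.057],0.085],[[14,0,0],[0,-0.038,0.113],0.085],[[21,0,0],[0,-0.057,0.17],0.085],[[28,0,0],[0,-0.076,0.227],0.085],[[35,0,0],[0,-0.095,0.283],0.085]]}}

```text
time_s: 1.4
tcp_pos: [0.3766, 0.1795, 0.3502]
eef_rot: [[0.0, 0.985, 0.174], [0.0, 0.174, -0.985], [-1.0, 0.0, -0.0]]
contact_force: [0.4, 0.9, -0.8]
gripper_width: 0.0847
```

```bash
python3 go.py .456 .02 .35 10
```

```text
t 1.4 pos [0.3766 0.1795 0.3502] yaw 10.01 w 0.0847 F [ 0.4  0.9 -0.8] j [ 17.  -8. -13.  85.  -0.  97.]
rot [ 0.01 -0.   -0.02] shift [0.0002 0.0505 0.1708]
```

Request:
{"api": "carry_out", "payload": {"motion": [[[0,0,0],[0,0.017,0.057],0.085],[[0,0,0],[0,0.034,0.114],0.085],[[0,0,0],[0,0.05,0.171],0.085],[[0,0,0],[0,0.05,0.171],0.085]]}}

```text
time_s: 1.9
tcp_pos: [0.457, 0.0186, 0.3496]
eef_rot: [[-0.001, 0.985, 0.171], [-0.001, 0.171, -0.985], [-1.0, -0.001, 0.0]]
contact_force: [-0.8, -0.2, 0.5]
gripper_width: 0.0852
```

```bash
python3 go.py .456 .02 .35 10; python3 - <<'E'
from m import *
import pickle
p=manip.camera_params('wrist'); im,d=save('wrist','w1'); pickle.dump(p,open('pics/w1.pkl','wb'))
P=pts(d,p)
box=(0,0,640,480)
def rep(k,m):
    q=P[m]; 
    if len(q): print(k,len(q),np.median(q,0).round(4),q.min(0).round(4),q.max(0).round(4))
    return q
q=rep('blue',seg(im,d,P,(105,120,60),(130,255,255),(.025,.045),box)); print(cv2.minEnclosingCircle(q[:,:2].astype(np.float32)))
rep('yellow',seg(im,d,P,(22,120,60),(32,255,255),(.025,.045),box))
rep('green',seg(im,d,P,(45,120,60),(85,255,255),(.03,.06),box))
rep('red',seg(im,d,P,(0,150,60),(8,255,255),(.03,.06),box))
E
```

```text
t 1.9 pos [0.457  0.0186 0.3496] yaw 9.86 w 0.0852 F [-0.8 -0.2  0.5] j [-6. -4. -9. 84. -0. 74.]
rot [-0.14  0.02  0.05] shift [-0.0004 -0.0007 -0.0015]
blue 3354 [ 0.3857 -0.0561  0.0314] [ 0.3462 -0.0926  0.0268] [ 0.4243 -0.0164  0.0432]
((0.3856975734233856, -0.05653778836131096), 0.04072404280304909)
yellow 3916 [0.4501 0.0391 0.0313] [0.4122 0.0011 0.0279] [0.4875 0.1786 0.045 ]
green 278 [0.3945 0.0813 0.0469] [0.3848 0.072  0.0441] [0.4038 0.0903 0.049 ]
red 238 [ 0.4183 -0.1682  0.0466] [ 0.4084 -0.1807  0.0338] [ 0.4273 -0.161   0.0494]
```

View pics/w1.png

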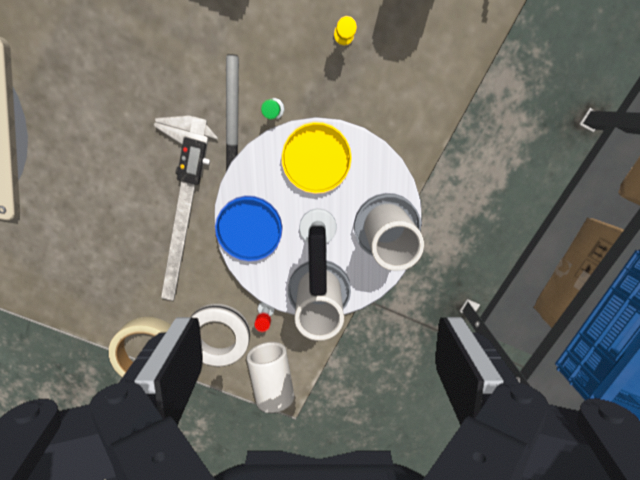

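Wrist picture: blue nest (250,228), yellow nest (316,157), green cap (271,108), red cap (262,322), and the bar runs from (318,226) to (318,293). I'll refine the axis position and angles from this.

```bash
cat > ref.py <<'E'
from m import *
import sys,pickle
def analyse(f,cam='wrist'):
    im=cv2.imread(f'pics/{f}.png')[:,:,::-1].copy(); d=np.load(f'pics/{f}.npy'); p=pickle.load(open(f'pics/{f}.pkl','rb')); P=pts(d,p)
    out={}
    for k,lo,hi in [('blue',(105,120,60),(130,255,255)),('yellow',(22,120,60),(32,255,255))]:
        m=seg(im,d,P,lo,hi,(.025,.045),(0,0,640,480)).astype(np.uint8)
        # rim contour rays intersected with z=.040
        n,l,s,c=cv2.connectedComponentsWithStats(m); i=1+np.argmax(s[1:,4]); q=P[l==i]
        out[k]=np.array(cv2.minEnclosingCircle(q[:,:2].astype(np.float32))[0]); print(k,out[k].round(4),cv2.minEnclosingCircle(q[:,:2].astype(np.float32))[1], 'wallmax fit',)
    for k,lo,hi in [('green',(45,120,60),(85,255,255)),('red',(0,150,60),(8,255,255))]:
        m=seg(im,d,P,lo,hi,(.043,.05),(0,0,640,480)); q=P[m]
        out[k]=(q.min(0)+q.max(0))[:2]/2; print(k,out[k].round(4),np.ptp(q,axis=0).round(4))
    m=seg(im,d,P,(0,0,0),(180,255,90),(.148,.16),(0,0,640,480))
    q=P[m]; r=cv2.minAreaRect(q[:,:2].astype(np.float32)*1000); print('bar',len(q),np.array(r[0]).round(1),np.array(r[1]).round(1),r[2])
    out['bar']=np.array(r[0])/1000
    # plate edge
    c=out['bar']; m=(np.abs(P[...,2]-.028)<.004)&(np.hypot(P[...,0]-c[0],P[...,1]-c[1])<.135)&(d>0)&(im.min(-1)>140)
    q=P[m][:,:2]; a=np.arctan2(*(q-c).T[::-1]); rr=np.hypot(*(q-c).T); E=[]
    b=((a+np.pi)/(2*np.pi)*72).astype(int)
    for i in range(72):
        s=b==i
        if s.sum()>5 and rr[s].max()>.11: E.append(q[s][np.argmax(rr[s])])
    E=np.array(E); cc,R=circ(E); 
    for _ in range(4):
        e=np.abs(np.hypot(*(E-cc).T)-R); E=E[e<max(.002,2*np.median(e))]; cc,R=circ(E)
    print('plate',cc.round(4),round(R,4),len(E)); out['plate']=cc
    for nm in ('plate','bar'):
        A=out[nm]
        for k in ('blue','yellow','green','red'):
            v=out[k]-A; print(nm,k,np.hypot(*v).round(4),(np.degrees(np.arctan2(v[1],v[0]))%360).round(2))
    return out
if __name__=='__main__': analyse(sys.argv[1])
E
python3 ref.py w1
```

```text
blue [ 0.3857 -0.0565] 0.04072404280304909 wallmax fit
yellow [0.4497 0.039 ] 0.03832637146115303 wallmax fit
green [0.3943 0.0811] [0.019  0.0183 0.0049]
red [ 0.4178 -0.1711] [0.0188 0.0192 0.0062]
bar 1050 [464.9 -38.8] [15.7 58.3] 10.894224166870117
plate [ 0.4652 -0.0396] 0.1212 59
plate blue 0.0813 192.04
plate yellow 0.0801 101.21
plate green 0.14 120.44
plate red 0.1398 250.19
bar blue 0.0812 192.59
bar yellow 0.0793 101.11
bar green 0.1392 120.49
bar red 0.1404 250.4
```

```bash
python3 go.py .465 -.0395 .121 11.2
```

```text
t 1.95 pos [0.456  0.0204 0.3497] yaw 10.0 w 0.0851 F [-1.1 -0.9  1.2] j [-6. -4. -9. 84.  0. 74.]
rot [-1.2  -0.04  0.08] shift [ 0.2287 -0.0012  0.0607]
```

Request:
{"api": "carry_out", "payload": {"motion": [[[-1.2,0,0],[0.03,-0.001,0.05],0.085],[[-1.2,0,0],[0.085,-0.001,0.061],0.085],[[-1.2,0,0],[0.14,-0.001,0.061],0.085],[[-1.2,0,0],[0.19,-0.001,0.061],0.085],[[-1.2,0,0],[0.229,-0.001,0.061],0.085]]}}

```text
time_s: 2.58
tcp_pos: [0.4639, -0.0364, 0.1192]
eef_rot: [[-0.002, 0.98, 0.2], [0.001, 0.2, -0.98], [-1.0, -0.002, -0.001]]
contact_force: [-0.2, -0.0, 0.3]
gripper_width: 0.0852
```

Request:
{"api": "carry_out", "payload": {"motion": [[[0,0,0],[0,0,0],0.085],[[0,0,0],[0,0,0],0.085]]}}

```text
time_s: 2.82
tcp_pos: [0.4666, -0.0377, 0.1228]
eef_rot: [[0.002, 0.98, 0.2], [-0.0, 0.2, -0.98], [-1.0, 0.002, 0.001]]
contact_force: [-0.3, -0.6, 0.0]
gripper_width: 0.0852
```

```bash
python3 go.py .465 -.0395 .121 11.2;python3 - <<'E'
from h import *
save('wrist','w2');save('side','s2')
E
```

```text
t 2.825 pos [ 0.4666 -0.0377  0.1228] yaw 11.51 w 0.0852 F [-0.3 -0.6  0. ] j [-13.   5. -29.  56.   0.  66.]
rot [ 0.31  0.04 -0.11] shift [ 0.0018 -0.0019  0.0015]
```

View pics/w2.png

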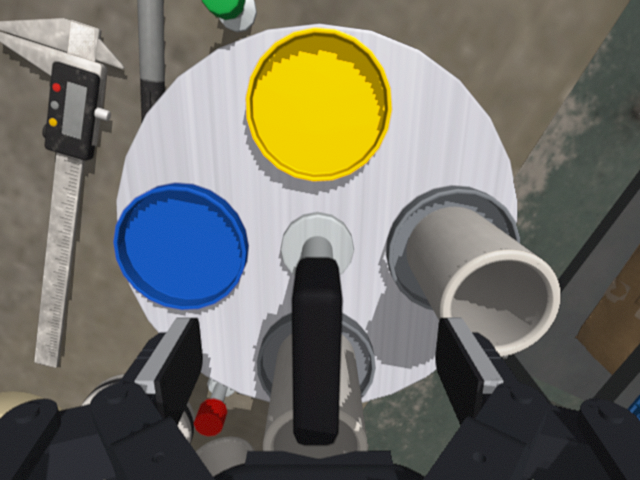

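View pics/s2.png

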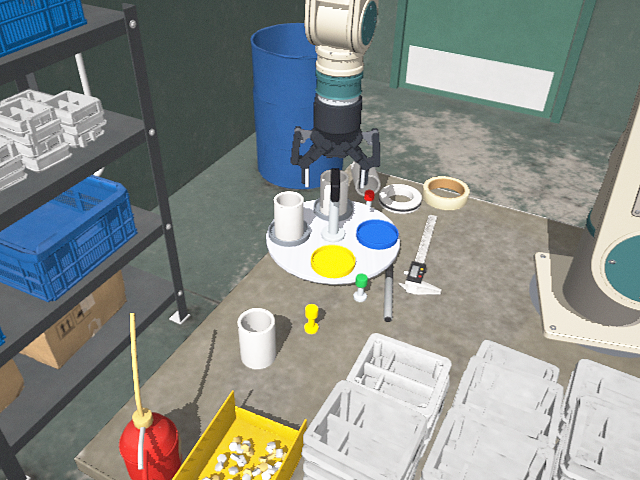

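Wrist view: the open jaws (202 and 436) straddle the bar (centre column 318). I'll correct the small offset and close on it.

```bash
python3 go.py .465 -.0395 .121 11.2
```

```text
t 2.925 pos [ 0.4676 -0.0383  0.1236] yaw 11.48 w 0.0854 F [-0.4 -0.4  0.7] j [-13.   5. -29.  56.   0.  66.]
rot [ 0.28  0.1  -0.23] shift [ 0.0026 -0.0028  0.0007]
```

Request:
{"api": "carry_out", "payload": {"motion": [[[0.3,0.1,-0.2],[0.0025,-0.0025,0.001],0.085],[[0.3,0.1,-0.2],[0.0025,-0.0025,0.001],0.085],[[0.3,0.1,-0.2],[0.0025,-0.0025,0.001],0.085],[[0.3,0.1,-0.2],[0.0025,-0.0025,0.001],0.085]]}}

```text
time_s: 3.42
tcp_pos: [0.4634, -0.0399, 0.1189]
eef_rot: [[-0.004, 0.981, 0.193], [0.001, 0.193, -0.981], [-1.0, -0.003, -0.002]]
contact_force: [0.1, -0.9, -0.4]
gripper_width: 0.085
```

```bash
python3 go.py .465 -.0395 .121 11.2
```

```text
t 3.425 pos [ 0.4634 -0.0399  0.1189] yaw 11.12 w 0.085 F [ 0.1 -0.9 -0.4] j [-13.   5. -29.  56.   0.  66.]
rot [-0.08 -0.1   0.2 ] shift [-0.0021  0.0016 -0.0001]
```

Request:
{"api": "carry_out", "payload": {"motion": [[[0,0,0],[-0.001,0.001,0],0.085],[[0,0,0],[-0.001,0.001,0],0.05],[[0,0,0],[-0.001,0.001,0],0.02],[[0,0,0],[-0.001,0.001,0],0.008],[[0,0,0],[-0.001,0.001,0],0.008]]}}

```text
time_s: 4.05
tcp_pos: [0.4658, -0.0393, 0.1201]
eef_rot: [[-0.001, 0.981, 0.193], [0.002, 0.193, -0.981], [-1.0, -0.0, -0.002]]
contact_force: [2.8, 1.7, -1.2]
gripper_width: 0.0155
```

Request:
{"api": "carry_out", "payload": {"motion": [[[0,0,0],[0,0,0],0.008],[[0,0,0],[0,0,0],0.008],[[0,0,0],[0,0,0],0.008]]}}

```text
time_s: 4.42
tcp_pos: [0.4658, -0.0394, 0.1201]
eef_rot: [[-0.001, 0.981, 0.193], [0.002, 0.193, -0.981], [-1.0, -0.001, -0.002]]
contact_force: [5.1, 2.5, -2.6]
gripper_width: 0.0154
```

```bash
python3 go.py .465 -.0395 .121 -59.6
```

```text
t 4.425 pos [ 0.4658 -0.0394  0.1201] yaw 11.14 w 0.0154 F [ 5.1  2.5 -2.6] j [-13.   5. -29.  56.   0.  66.]
rot [70.74 -0.08  0.1 ] shift [-0.0009 -0.0008 -0.    ]
```

Request:
{"api": "carry_out", "payload": {"motion": [[[5,0,0],[0,0,0],0.008],[[13,0,0],[0,0,0],0.008],[[22,0,0],[0,0,0],0.008],[[31,0,0],[0,0,0],0.008],[[40,0,0],[0,0,0],0.008]]}}

```text
time_s: 5.05
tcp_pos: [0.4665, -0.0395, 0.1202]
eef_rot: [[0.0, 0.874, -0.487], [0.002, -0.487, -0.874], [-1.0, -0.0, -0.002]]
contact_force: [7.7, 1.6, -4.4]
gripper_width: 0.0152
```

```bash
python3 go.py .465 -.0395 .121 -59.6
```

```text
t 5.05 pos [ 0.4665 -0.0395  0.1202] yaw -29.12 w 0.0152 F [ 7.7  1.6 -4.4] j [-13.   5. -29.  56.   0. 106.]
rot [30.48 -0.08  0.05] shift [-0.0008 -0.0013  0.0007]
```

Request:
{"api": "carry_out", "payload": {"motion": [[[9,0,0],[0,0,0],0.008],[[18,0,0],[0,0,0],0.008],[[26,0,0],[0,0,0],0.008],[[30.5,0,0],[0,0,0],0.008],[[30.5,0,0],[0,0,0],0.008]]}}

```text
time_s: 5.68
tcp_pos: [0.4669, -0.0398, 0.1201]
eef_rot: [[0.001, 0.509, -0.861], [0.001, -0.861, -0.509], [-1.0, -0.0, -0.001]]
contact_force: [7.6, 1.6, -5.6]
gripper_width: 0.0151
```

```bash
python3 go.py .465 -.0395 .121 -59.6; python3 - <<'E'
from m import *
import pickle
for n in ('wrist','side'):
    p=manip.camera_params(n); im,d=save(n,n+'3'); pickle.dump(p,open(f'pics/{n}3.pkl','wb'))
E
python3 ref.py wrist3; python3 go.py .465 -.0395 .121 -59.6
```

```text
t 5.675 pos [ 0.4669 -0.0398  0.1201] yaw -59.4 w 0.0151 F [ 7.6  1.6 -5.6] j [-13.   5. -29.  56.   0. 137.]
rot [ 0.2  -0.08  0.02] shift [-0.0009 -0.0012  0.0014]
blue [0.4241 0.0267] 0.04069076478481293 wallmax fit
yellow [ 0.5339 -0.0007] 0.03940286859869957 wallmax fit
green [0.3952 0.0802] [0.0198 0.0193 0.0063]
t 5.775 pos [ 0.4669 -0.0398  0.1202] yaw -59.38 w 0.0152 F [ 6.8  0.2 -5.3] j [-13.   5. -29.  56.   0. 137.]
rot [ 0.22 -0.08  0.01] shift [-0.0008 -0.0012  0.0014]Traceback (most recent call last):
  File "ref.py", line 33, in <module>
    if __name__=='__main__': analyse(sys.argv[1])
                             ~~~~~~~^^^^^^^^^^^^^
  File "ref.py", line 13, in analyse
    out[k]=(q.min(0)+q.max(0))[:2]/2; print(k,out[k].round(4),np.ptp(q,axis=0).round(4))
            ~~~~~^^^
    return umr_minimum(a, axis, None, out, keepdims, initial, where)
ValueError: zero-size array to reduction operation minimum which has no identity
```

View pics/wrist3.png

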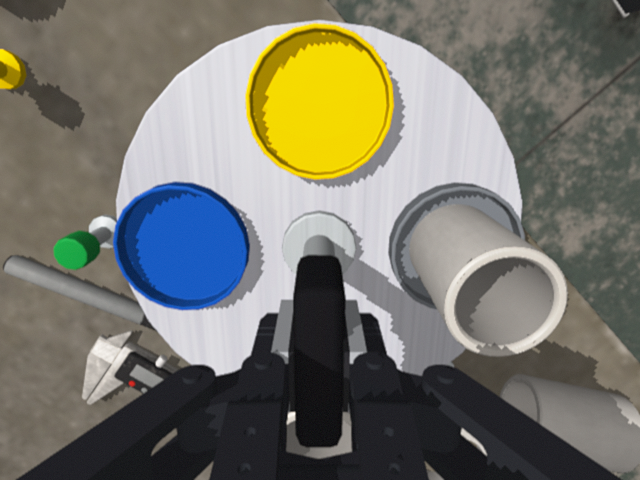

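View pics/side3.png

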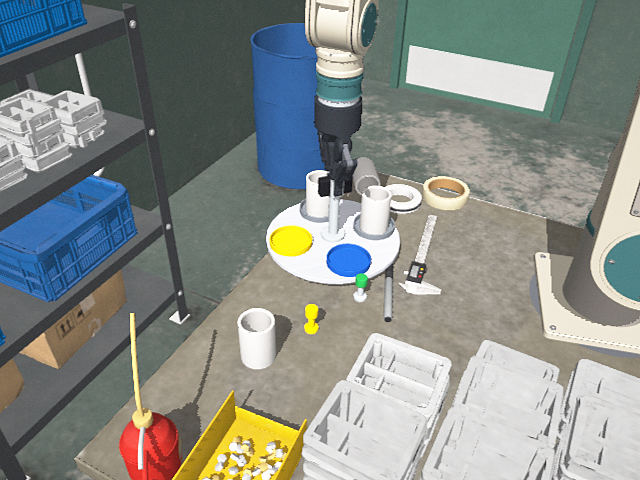

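Side view: the blue nest (348,261) now faces the green post (361,285), and the tool yaw agrees (blue ≈120.6°, green ≈120.4°). I'll release, retreat upward and check from above.

Request:
{"api": "carry_out", "payload": {"motion": [[[0,0,0],[0,0,0],0.03],[[0,0,0],[0,0,0],0.06],[[0,0,0],[0,0,0],0.085],[[0,0,0],[0,0,0],0.085],[[0,0,0],[0,0,0],0.085]]}}

```text
time_s: 6.4
tcp_pos: [0.4643, -0.0396, 0.1198]
eef_rot: [[-0.004, 0.509, -0.861], [0.001, -0.861, -0.509], [-1.0, -0.003, 0.003]]
contact_force: [-0.0, 0.5, 0.2]
gripper_width: 0.0852
```

Request:
{"api": "carry_out", "payload": {"motion": [[[0,0,0],[-0.04,0,0],0.085],[[0,0,0],[-0.095,0,0],0.085],[[0,0,0],[-0.155,0,-0.01],0.085],[[0,0,0],[-0.21,0,-0.05],0.085],[[0,0,0],[-0.23,0,-0.06],0.085]]}}

```text
time_s: 7.02
tcp_pos: [0.5193, -0.0088, 0.3534]
eef_rot: [[0.002, 0.51, -0.86], [0.0, -0.86, -0.51], [-1.0, 0.001, -0.002]]
contact_force: [-0.3, -0.2, -1.4]
gripper_width: 0.0847
```

Request:
{"api": "carry_out", "payload": {"motion": [[[0,0,0],[0,0,0],0.085],[[0,0,0],[0,0,0],0.085],[[0,0,0],[0,0,0],0.085]]}}

```text
time_s: 7.4
tcp_pos: [0.5154, -0.0094, 0.3477]
eef_rot: [[-0.007, 0.509, -0.861], [0.001, -0.861, -0.509], [-1.0, -0.005, 0.006]]
contact_force: [0.4, -0.3, -0.4]
gripper_width: 0.0852
```

```bash
python3 - <<'E'
from m import *
import pickle
for n in ('wrist',):
    p=manip.camera_params(n); im,d=save(n,n+'4'); pickle.dump(p,open(f'pics/{n}4.pkl','wb'))
E
python3 ref.py wrist4; python3 go.py .523 .2405 .2 -59.6
```

```text
blue [0.4239 0.0275] 0.04061109572649002 wallmax fit
yellow [ 5.337e-01 -5.000e-04] 0.03954607620835304 wallmax fit
green [0.3953 0.0805] [0.0189 0.0184 0.0064]
red [ 0.4191 -0.1715] [0.0195 0.0186 0.0061]
bar 1061 [466.8 -39.6] [58.6 15.3] 30.348134994506836
plate [ 0.466  -0.0397] 0.1211 60
plate blue 0.0793 122.11
plate yellow 0.0783 30.07
plate green 0.1394 120.49
plate red 0.1399 250.4
bar blue 0.0797 122.65
bar yellow 0.0775 30.33
bar green 0.1398 120.8
bar red 0.1402 250.09
t 7.45 pos [ 0.5155 -0.0094  0.3479] yaw -59.4 w 0.0848 F [0.2 0.1 0.4] j [ -8.   3.  -3.  85.   0. 141.]
rot [0.2  0.31 0.27] shift [ 0.1482 -0.2106 -0.1344]
```

View pics/wrist4.png

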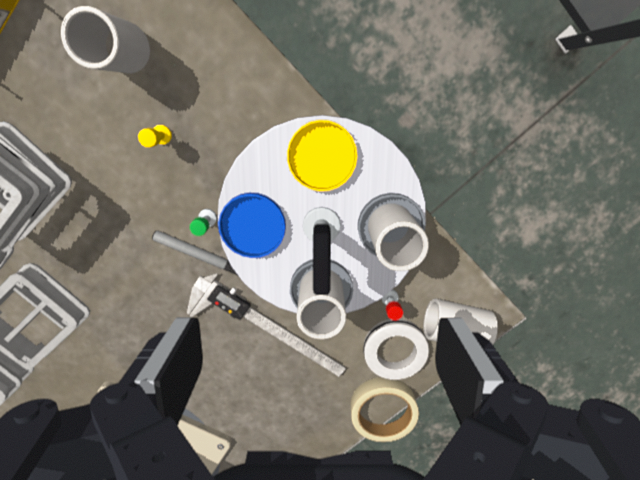

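```bash
cat > rim.py <<'E'
from m import *
import sys,pickle
f=sys.argv[1]
im=cv2.imread(f'pics/{f}.png')[:,:,::-1].copy(); d=np.load(f'pics/{f}.npy'); p=pickle.load(open(f'pics/{f}.pkl','rb')); P=pts(d,p)
A=np.array([.466,-.0397])
for k,lo,hi in [('blue',(105,120,40),(130,255,255)),('yellow',(22,120,40),(32,255,255))]:
    m=seg(im,d,P,lo,hi,(.02,.05),(0,0,640,480)).astype(np.uint8)
    n,l,s,c=cv2.connectedComponentsWithStats(m); i=1+np.argmax(s[1:,4])
    cs,_=cv2.findContours((l==i).astype(np.uint8),cv2.RETR_EXTERNAL,cv2.CHAIN_APPROX_NONE); C=cs[0][:,0,:]
    r=np.c_[(C[:,0]-p['cx'])/p['fx'],-(C[:,1]-p['cy'])/p['fy'],-np.ones(len(C))]@np.array(p['attitude']).T; o=np.array(p['position'])
    X=(o+r*((.040-o[2])/r[:,2])[:,None])[:,:2]
    cc,R=circ(X)
    for _ in range(5):
        e=np.abs(np.hypot(*(X-cc).T)-R); X2=X[e<.0015]; cc,R=circ(X2)
    v=cc-A; print(k,cc.round(4),round(R,4),len(X),len(X2),np.hypot(*v).round(4),np.degrees(np.arctan2(v[1],v[0])).round(2))
E
python3 rim.py w1; python3 rim.py wrist4
```

```text
blue [ 0.3867 -0.0541] 0.038 182 182 0.0806 -169.68
yellow [0.4499 0.0388] 0.0376 199 199 0.0801 101.6
blue [0.4257 0.0288] 0.0379 184 184 0.0795 120.46
yellow [5.345e-01 3.000e-04] 0.0375 198 198 0.0793 30.25
```

```bash
python3 - <<'E'
from m import *
import pickle
f='wrist4'
im=cv2.imread(f'pics/{f}.png')[:,:,::-1].copy(); d=np.load(f'pics/{f}.npy'); p=pickle.load(open(f'pics/{f}.pkl','rb')); P=pts(d,p)
m=seg(im,d,P,(22,120,40),(32,255,255),(.03,.06),(120,110,200,160)); print('ypost',np.median(P[m],0))
m=seg(im,d,P,(0,0,0),(180,255,255),(.071,.08),(50,0,150,80)); q=P[m]; print(len(q),circ(q[:,:2]),cv2.minEnclosingCircle(q[:,:2].astype(np.float32)),np.median(q[:,2]))
# anything tall within 0.1 of bushing
q=P[(d>0)&(P[...,2]>.03)&(np.hypot(P[...,0]-.523,P[...,1]-.2405)<.12)&(np.hypot(P[...,0]-.523,P[...,1]-.2405)>.03)]; print(len(q), q.min(0),q.max(0))
E
python3 go.py .523 .2405 .2 30.5
```

```text
ypost [0.45968597 0.16716015 0.0464156 ]
1239 (array([0.5229502 , 0.23950331]), np.float64(0.023677436783842005)) ((0.5226777195930481, 0.2407713085412979), 0.027242518961429596) 0.07529948960154559
358 [0.44885526 0.15896555 0.03197718] [0.46835016 0.17885758 0.04948008]
t 7.45 pos [ 0.5155 -0.0094  0.3479] yaw -59.4 w 0.0848 F [0.2 0.1 0.4] j [ -8.   3.  -3.  85.   0. 141.]
rot [-8.99e+01  3.00e-02  4.50e-01] shift [ 0.1482 -0.2106 -0.1344]
```

Request:
{"api": "carry_out", "payload": {"motion": [[[-9,0,0],[0.02,-0.03,-0.02],0.085],[[-18,0,0],[0.04,-0.06,-0.04],0.085],[[-27,0,0],[0.06,-0.09,-0.06],0.085],[[-36,0,0],[0.08,-0.12,-0.08],0.085],[[-45,0,0],[0.1,-0.15,-0.1],0.085]]}}

```text
time_s: 8.07
tcp_pos: [0.5252, 0.1715, 0.2482]
eef_rot: [[-0.005, 0.97, -0.244], [0.001, -0.244, -0.97], [-1.0, -0.005, 0.001]]
contact_force: [-0.4, 0.7, -0.6]
gripper_width: 0.0848
```

```bash
python3 go.py .5228 .2403 .16 30.5
```

```text
t 8.075 pos [0.5252 0.1715 0.2482] yaw -14.1 w 0.0848 F [-0.4  0.7 -0.6] j [ 11.   8.  -9.  73.   0. 115.]
rot [-44.6   -0.08   0.3 ] shift [ 0.0883 -0.0186 -0.0662]
```

Request:
{"api": "carry_out", "payload": {"motion": [[[-9,0,0.1],[0.02,-0.004,-0.015],0.085],[[-18,0,0.2],[0.04,-0.008,-0.03],0.085],[[-27,0,0.3],[0.06,-0.013,-0.045],0.085],[[-36,0,0.3],[0.08,-0.017,-0.06],0.085],[[-44.6,0,0.3],[0.088,-0.0186,-0.066],0.085]]}}

```text
time_s: 8.7
tcp_pos: [0.5222, 0.2393, 0.1594]
eef_rot: [[-0.003, 0.861, 0.508], [0.0, 0.508, -0.861], [-1.0, -0.002, -0.002]]
contact_force: [0.7, -0.5, 0.1]
gripper_width: 0.0851
```

Request:
{"api": "carry_out", "payload": {"motion": [[[0,0,0],[0,0,0],0.085],[[0,0,0],[0,0,0],0.085],[[0,0,0],[0,0,0],0.085],[[0,0,0],[0,0,0],0.085],[[0,0,0],[0,0,0],0.085]]}}

```text
time_s: 9.32
tcp_pos: [0.5244, 0.2394, 0.1622]
eef_rot: [[0.002, 0.864, 0.503], [0.002, 0.503, -0.864], [-1.0, 0.003, -0.001]]
contact_force: [0.0, -0.5, 0.2]
gripper_width: 0.0853
```

```bash
python3 go.py .5228 .2403 .04 30.5; python3 - <<'E'
from m import *
import pickle
n='wrist'
p=manip.camera_params(n); im,d=save(n,'w5'); P=pts(d,p)
m=seg(im,d,P,(0,0,0),(180,80,255),(.07,.08),(0,0,640,480))
q=P[m&(np.hypot(P[...,0]-.523,P[...,1]-.24)<.045)]; print(len(q),circ(q[:,:2]),cv2.minEnclosingCircle(q[:,:2].astype(np.float32)))
E
```

```text
t 9.325 pos [0.5244 0.2394 0.1622] yaw 30.19 w 0.0853 F [ 0.  -0.5  0.2] j [ 18.  13. -13.  63.   0.  78.]
rot [-0.31 -0.04 -0.15] shift [ 0.1222 -0.0012 -0.0015]
2470 (array([0.52159999, 0.24139673]), np.float64(0.02350516919332665)) ((0.5221023559570312, 0.24072057008743286), 0.026530323550105095)
```

View pics/w5.png

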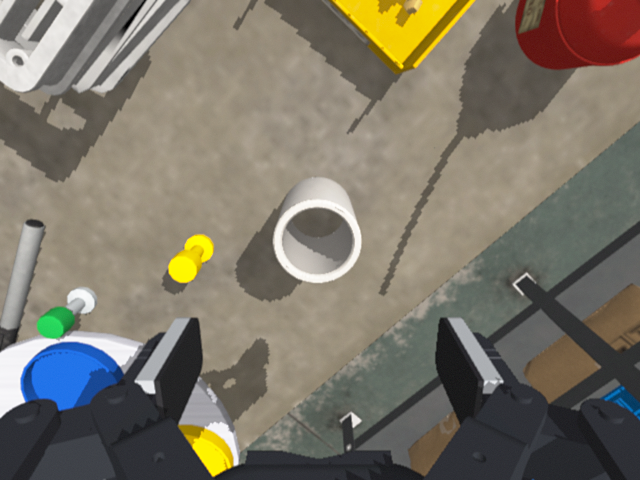

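Wrist view: the bushing is centred between the jaws (rim about (317,235)) and its position is confirmed. I'll descend and grip.

Request:
{"api": "carry_out", "payload": {"motion": [[[-0.3,0,0],[0.04,-0.0015,-0.002],0.085],[[-0.3,0,0],[0.08,-0.0015,-0.002],0.085],[[-0.3,0,0],[0.11,-0.0015,-0.002],0.085],[[-0.3,0,0],[0.121,-0.0015,-0.002],0.085],[[-0.3,0,0],[0.121,-0.0015,-0.002],0.085]]}}

```text
time_s: 10.0
tcp_pos: [0.5218, 0.2406, 0.0406]
eef_rot: [[0.0, 0.861, 0.508], [0.001, 0.508, -0.861], [-1.0, 0.001, -0.001]]
contact_force: [-0.2, 0.5, 0.2]
gripper_width: 0.0853
```

Request:
{"api": "carry_out", "payload": {"motion": [[[0,0,0],[0,0,0],0.085],[[0,0,0],[0,0,0],0.085],[[0,0,0],[0,0,0],0.085],[[0,0,0],[0,0,0],0.085]]}}

```text
time_s: 10.5
tcp_pos: [0.5223, 0.2408, 0.0413]
eef_rot: [[0.002, 0.861, 0.508], [0.002, 0.508, -0.861], [-1.0, 0.003, -0.001]]
contact_force: [0.1, -0.3, 0.1]
gripper_width: 0.0847
```

```bash
python3 go.py .5223 .2405 .04 30.5
```

```text
t 10.5 pos [0.5223 0.2408 0.0413] yaw 30.53 w 0.0847 F [ 0.1 -0.3  0.1] j [ 18.  20. -21.  49.   0.  78.]
rot [ 0.03 -0.04 -0.16] shift [ 0.0013 -0.0001  0.0002]
```

Request:
{"api": "carry_out", "payload": {"motion": [[[0,0,0],[0,0,0],0.065],[[0,0,0],[0,0,0],0.055],[[0,0,0],[0,0,0],0.044],[[0,0,0],[0,0,0],0.044],[[0,0,0],[0,0,0],0.044]]}}

```text
time_s: 11.12
tcp_pos: [0.5222, 0.2407, 0.0412]
eef_rot: [[0.002, 0.861, 0.508], [0.002, 0.508, -0.861], [-1.0, 0.002, -0.001]]
contact_force: [-1.3, -0.4, 4.0]
gripper_width: 0.0515
```

Request:
{"api": "carry_out", "payload": {"motion": [[[0,0,0],[0,0,0],0.044],[[0,0,0],[0,0,0],0.044],[[0,0,0],[-0.02,0,0],0.044],[[0,0,0],[-0.06,0,0],0.044],[[0,0,0],[-0.1,0,0],0.044]]}}

```text
time_s: 11.75
tcp_pos: [0.5207, 0.24, 0.1401]
eef_rot: [[-0.002, 0.861, 0.508], [0.001, 0.508, -0.861], [-1.0, -0.001, -0.001]]
contact_force: [0.7, 0.3, -2.1]
gripper_width: 0.0514
```

```bash
python3 go.py .4254 .0293 .16 30.5; python3 - <<'E'
from m import *
save('side','s6'); save('wrist','w6')
E
```

```text
t 11.75 pos [0.5207 0.24   0.1401] yaw 30.52 w 0.0514 F [ 0.7  0.3 -2.1] j [ 18.  14. -15.  61.   0.  78.]
rot [ 0.02 -0.09  0.06] shift [-0.0199 -0.1891  0.1331]
```

View pics/s6.png

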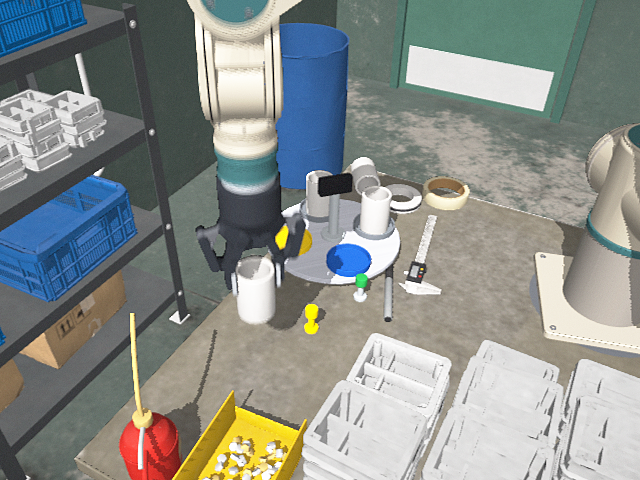

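Side view: the bushing is held upright (256,290) and is clear of the bench. I'll carry it over the blue nest.

Request:
{"api": "carry_out", "payload": {"motion": [[[0,0,0],[-0.02,-0.03,0.02],0.044],[[0,0,0],[-0.02,-0.07,0.05],0.044],[[0,0,0],[-0.02,-0.115,0.081],0.044],[[0,0,0],[-0.02,-0.16,0.112],0.044],[[0,0,0],[-0.02,-0.189,0.133],0.044]]}}

```text
time_s: 12.48
tcp_pos: [0.4238, 0.0284, 0.1583]
eef_rot: [[-0.002, 0.862, 0.507], [0.002, 0.507, -0.862], [-1.0, -0.001, -0.003]]
contact_force: [1.1, 0.4, -1.8]
gripper_width: 0.0508
```

Request:
{"api": "carry_out", "payload": {"motion": [[[0,0,0],[0,0,0],0.044],[[0,0,0],[0,0,0],0.044],[[0,0,0],[0,0,0],0.044],[[0,0,0],[0,0,0],0.044],[[0,0,0],[0,0,0],0.044]]}}

```text
time_s: 13.1
tcp_pos: [0.4268, 0.0304, 0.1603]
eef_rot: [[0.001, 0.861, 0.509], [0.002, 0.509, -0.861], [-1.0, 0.002, -0.001]]
contact_force: [-0.3, -0.2, -2.4]
gripper_width: 0.0505
```

```bash
python3 go.py .4254 .0293 .0712 30.5; python3 - <<'E'
from m import *
import pickle
for n in ('wrist','scene','side'):
    p=manip.camera_params(n); save(n,n+'7'); pickle.dump(p,open(f'pics/{n}7.pkl','wb'))
E
python3 rim.py side7;python3 rim.py scene7; python3 go.py .4254 .0293 .0712 30.5
```

```text
t 13.1 pos [0.4268 0.0304 0.1603] yaw 30.59 w 0.0505 F [-0.3 -0.2 -2.4] j [ -5.  -1. -30.  61.   0.  55.]
rot [ 0.09 -0.05 -0.11] shift [ 0.0891 -0.002   0.0003]
blue [0.4249 0.0347] 0.0411 112 52 0.085 118.9
yellow [0.4852 0.4214] 0.0579 324 36 0.4615 87.62
blue [0.4229 0.0249] 0.0377 96 58 0.0776 123.72
yellow [0.4802 0.425 ] 0.0784 278 19 0.4649 88.25
t 13.25 pos [0.4267 0.0301 0.1604] yaw 30.56 w 0.051 F [ 0.4 -0.6 -2.4] j [ -5.  -1. -30.  61.   0.  55.]
rot [ 0.06 -0.05 -0.12] shift [ 0.0892 -0.0018  0.0001]
```

View pics/wrist7.png

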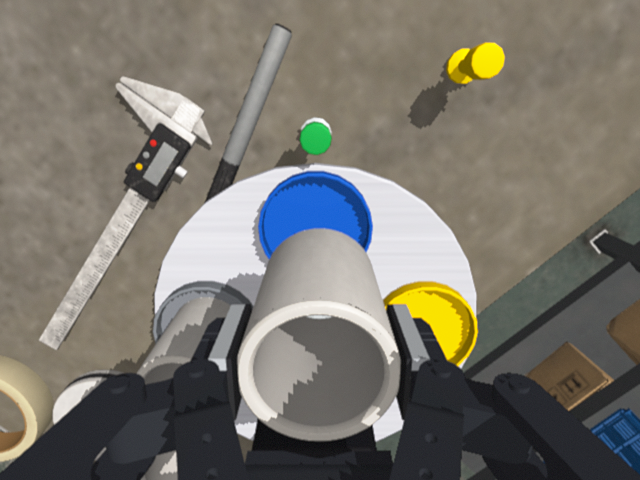

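View pics/scene7.png

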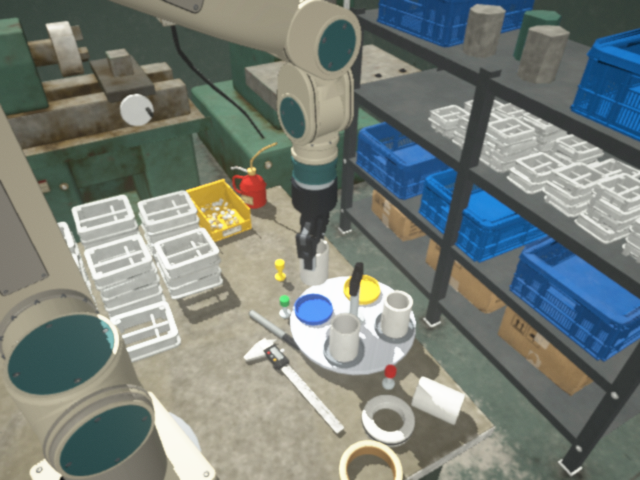

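View pics/side7.png

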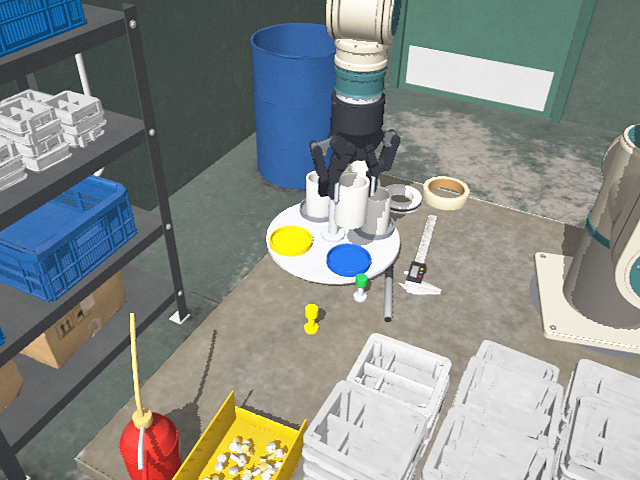

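Wrist view: the bushing hangs in line with the blue nest (315,225) and the green cap (316,138). I'll lower it.

Request:
{"api": "carry_out", "payload": {"motion": [[[0,0,0],[0.025,-0.002,0],0.044],[[0,0,0],[0.05,-0.002,0],0.044],[[0,0,0],[0.07,-0.002,0],0.044],[[0,0,0],[0.083,-0.002,0],0.044],[[0,0,0],[0.083,-0.002,0],0.044]]}}

```text
time_s: 13.88
tcp_pos: [0.4242, 0.0291, 0.0766]
eef_rot: [[-0.001, 0.861, 0.508], [0.002, 0.508, -0.861], [-1.0, 0.0, -0.002]]
contact_force: [-0.6, -0.1, -1.6]
gripper_width: 0.0511
```

Request:
{"api": "carry_out", "payload": {"motion": [[[0,0,0],[0,0,0],0.044],[[0,0,0],[0,0,0],0.044],[[0,0,0],[0,0,0],0.044]]}}

```text
time_s: 14.25
tcp_pos: [0.4256, 0.029, 0.078]
eef_rot: [[0.003, 0.861, 0.508], [0.002, 0.508, -0.861], [-1.0, 0.003, -0.0]]
contact_force: [-0.3, -0.3, -1.9]
gripper_width: 0.0509
```

```bash
python3 go.py .4254 .0293 .0712 30.5; python3 -c "
from h import *
save('side','s8')"
```

```text
t 14.25 pos [0.4256 0.029  0.078 ] yaw 30.53 w 0.0509 F [-0.3 -0.3 -1.9] j [ -5.   4. -36.  50.   0.  55.]
rot [ 0.03 -0.   -0.18] shift [ 0.0068 -0.0001 -0.0004]
```

View pics/s8.png

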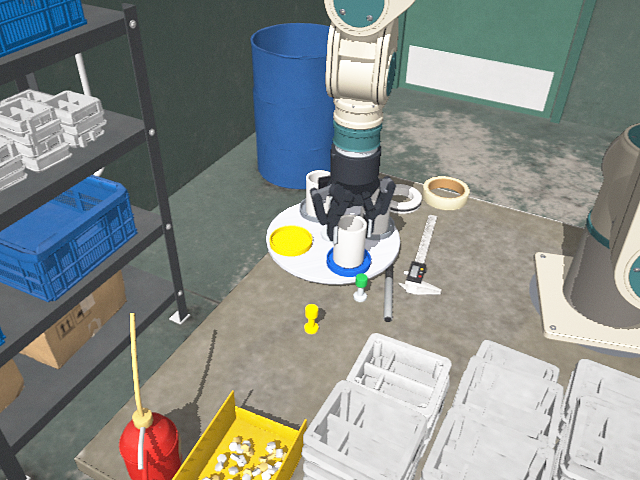

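Side view: the bushing base (349,262) is inside the blue cup. I'll lower the last few millimetres gently and watch the force.

Request:
{"api": "carry_out", "payload": {"motion": [[[0,0,0],[0.003,0,0],0.044],[[0,0,0],[0.0045,0,0],0.044],[[0,0,0],[0.006,0,0],0.044],[[0,0,0],[0.006,0,0],0.044],[[0,0,0],[0.006,0,0],0.044]]}}

```text
time_s: 14.92
tcp_pos: [0.4249, 0.029, 0.0713]
eef_rot: [[0.001, 0.861, 0.508], [0.002, 0.508, -0.861], [-1.0, 0.002, -0.001]]
contact_force: [0.2, -0.5, -1.9]
gripper_width: 0.051
```

```bash
python3 go.py .4254 .0293 .0712 30.5
```

```text
t 14.925 pos [0.4249 0.029  0.0713] yaw 30.53 w 0.051 F [ 0.2 -0.5 -1.9] j [ -5.   4. -37.  49.   0.  55.]
rot [ 0.03 -0.05 -0.11] shift [0.0001 0.0005 0.    ]
```

Request:
{"api": "carry_out", "payload": {"motion": [[[0,0,0],[0.0005,0,0],0.044],[[0,0,0],[0.001,0,0],0.044],[[0,0,0],[0.001,0,0],0.044],[[0,0,0],[0.001,0,0],0.044]]}}

```text
time_s: 15.42
tcp_pos: [0.4252, 0.0291, 0.0711]
eef_rot: [[0.001, 0.861, 0.508], [0.002, 0.508, -0.861], [-1.0, 0.002, -0.001]]
contact_force: [-2.0, 1.2, 5.8]
gripper_width: 0.0511
```

```bash
python3 go.py .4254 .0293 .0712 30.5
```

```text
t 15.425 pos [0.4252 0.0291 0.0711] yaw 30.53 w 0.0511 F [-2.   1.2  5.8] j [ -5.   4. -37.  49.   0.  55.]
rot [ 0.03 -0.05 -0.13] shift [-0.0001  0.0003 -0.0001]
```

Contact at z = 0.0711, exactly where expected. I'll release and retreat straight up.

Request:
{"api": "carry_out", "payload": {"motion": [[[0,0,0],[0,0,0],0.06],[[0,0,0],[0,0,0],0.08],[[0,0,0],[0,0,0],0.085],[[0,0,0],[0,0,0],0.085],[[0,0,0],[0,0,0],0.085]]}}

```text
time_s: 16.05
tcp_pos: [0.425, 0.029, 0.0703]
eef_rot: [[0.001, 0.861, 0.508], [0.002, 0.508, -0.861], [-1.0, 0.002, -0.001]]
contact_force: [-0.3, 0.1, -0.3]
gripper_width: 0.0851
```

Request:
{"api": "carry_out", "payload": {"motion": [[[0,0,0],[-0.02,0,0],0.085],[[0,0,0],[-0.06,0,0],0.085],[[0,0,0],[-0.11,0,0],0.085],[[0,0,0],[-0.165,0,0],0.085],[[0,0,0],[-0.225,0,0],0.085]]}}

```text
time_s: 16.68
tcp_pos: [0.4241, 0.0287, 0.2967]
eef_rot: [[0.001, 0.861, 0.508], [0.002, 0.508, -0.861], [-1.0, 0.001, -0.001]]
contact_force: [0.6, 0.1, 0.7]
gripper_width: 0.0854
```

Request:
{"api": "carry_out", "payload": {"motion": [[[0,0,0],[-0.02,0,-0.03],0.085],[[0,0,0],[-0.05,0,-0.06],0.085],[[0,0,0],[-0.05,0,-0.06],0.085],[[0,0,0],[-0.05,0,-0.06],0.085],[[0,0,0],[-0.05,0,-0.06],0.085]]}}

```text
time_s: 17.3
tcp_pos: [0.3938, 0.0797, 0.344]
eef_rot: [[-0.001, 0.862, 0.507], [0.001, 0.507, -0.862], [-1.0, -0.0, -0.002]]
contact_force: [-0.0, -0.5, -0.5]
gripper_width: 0.0848
```

```bash
python3 - <<'E'
from m import *
import pickle
for n in ('wrist','side'):
    p=manip.camera_params(n); save(n,n+'9'); pickle.dump(p,open(f'pics/{n}9.pkl','wb'))
E
python3 ref.py wrist9; python3 rim.py wrist9; python3 go.py .4254 .0293 .3 30.5
python3 - <<'E'
from m import *
import pickle
for n in ('wrist','side'):
    f=n+'9'; im=cv2.imread(f'pics/{f}.png')[:,:,::-1].copy(); d=np.load(f'pics/{f}.npy'); p=pickle.load(open(f'pics/{f}.pkl','rb')); P=pts(d,p)
    m=(d>0)&(P[...,2]>.101)&(P[...,2]<.109)&(np.hypot(P[...,0]-.4254,P[...,1]-.0293)<.04); q=P[m]; print(n,len(q),circ(q[:,:2]),q[:,2].mean(),cv2.minEnclosingCircle(q[:,:2].astype(np.float32)))
E
```

```text
blue [0.4243 0.0296] 0.03804535046219826 wallmax fit
yellow [ 0.5336 -0.0029] 0.041816771030426025 wallmax fit
green [0.3943 0.0811] [0.0189 0.019  0.0053]
red [ 0.4179 -0.1711] [0.0191 0.0197 0.0061]
bar 1046 [464.3 -39.5] [57.6 16.7] 30.19857406616211
plate [ 0.4649 -0.0397] 0.1213 58
plate blue 0.0804 120.39
plate yellow 0.0779 28.17
plate green 0.14 120.32
plate red 0.1396 250.31
bar blue 0.0799 120.09
bar yellow 0.0784 27.82
bar green 0.1395 120.14
bar red 0.1396 250.57
blue [0.4342 0.0144] 0.0311 229 36 0.0628 120.46
yellow [0.5334 0.0012] 0.0386 173 160 0.0788 31.24
t 17.4 pos [0.3939 0.0798 0.3442] yaw 30.47 w 0.085 F [ 0.5 -0.3 -0.4] j [  2. -10. -15.  85.   0.  62.]
rot [-0.03 -0.11  0.01] shift [0.0441 0.0015 0.0595]
wrist 862 (array([0.42464401, 0.02972005]), np.float64(0.023648105295423973)) 0.10528810336573641 ((0.4252890944480896, 0.029233355075120926), 0.026793431490659714)
side 273 (array([0.4254912 , 0.03131271]), np.float64(0.023774862806073965)) 0.10456684581473182 ((0.42460906505584717, 0.03111381269991398), 0.027915995568037033)
```

View pics/wrist9.png

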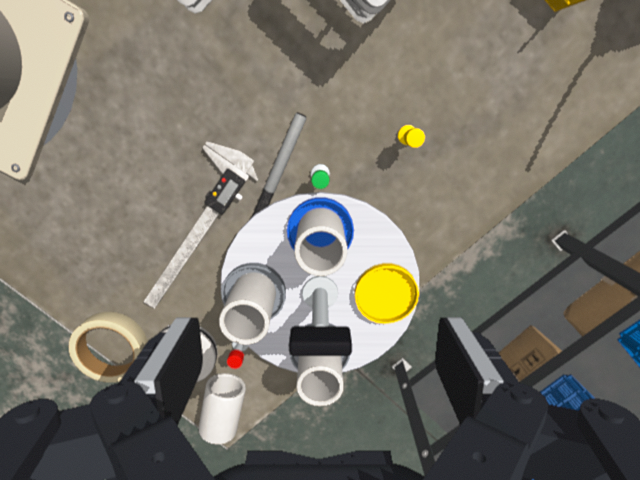

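View pics/side9.png

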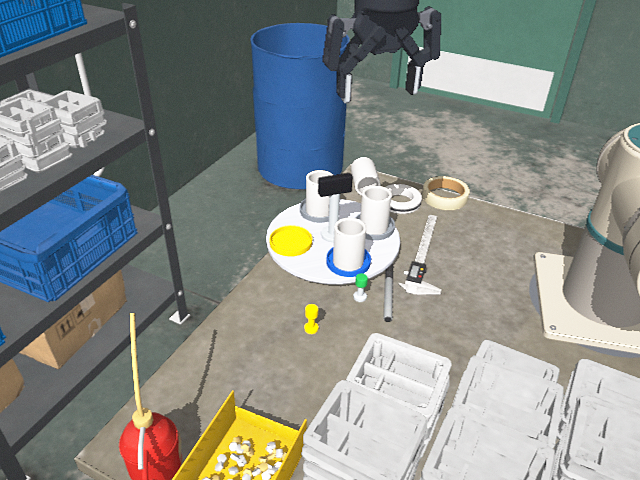

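Wrist view: the bushing (320,245) stands in the blue cup (320,230), in line with the green cap (320,179) and the axis. Side view shows the same. Its top is at 0.105 m (30 + 75 mm), and the nest direction (120.4°) matches the green post (120.3°). I'm handing it in.

```bash
python3 -c "
from cell import manip
print(manip.get_obs()['time_s'],manip.job_done())"
```

```text
the job is handed in; nothing more can be done
17.4 None
```

The job is handed in at 17.4 s. The blue nest points at the green post and the steel bushing stands upright in it. I gripped the bar handle, turned the carousel about 70.7°, released it, then picked up the lone bushing and lowered it into the nest until it touched the floor.

Last checks, with the arm well clear:
- **Turn:** the blue nest is at 120.1–120.5° about the turning axis and the green post at 120.1–120.5°, so they agree to within a few tenths of a degree.
- **Bushing:** its centre is within about 1 mm of the nest centre by the wrist camera and about 2 mm by the side camera. Its top is 105 mm above the bench, as expected for a bushing standing flat on the nest floor.
- **Forces:** no reading I took went above about 10 N.

**Checks that disagreed:**
- In the last wrist picture, a circle fitted to the blue cup's rim failed because the bushing covers part of it. I ignored that fit.
- In the same picture, the yellow nest's angle came out 1–2° off from one method to the other. The bar angle and the clear view before the bushing went in (blue 120.46°, green 120.49°) confirm the alignment.

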